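# Lock the brass rail into its hinged saddle

## Task

Two hinged tube saddles stand open on the counter of the bottle stall, and one of them has the brass display rail lying in it. Lock that rail: first swing the saddle's hinged half over the tube and fully down, then swing its red-knobbed bolt upright into the slot of the hinged half, and let go. Leave the rail lying where it is and do not touch the empty saddle.

Things in the scene. Friction and masses are not known exactly. Their poses are not given: they have to be found in the camera images.
- saddle: Saddle holding the brass rail: dark steel lower half on a wooden board 150 x 240 x 18 mm, fixed. Origin: centre of the board's underside, on the counter. x runs across the rail from bolt side to hinge side, y along the rail, z up. Rail axis at x 0, z 85 mm; hinge axis of the strap (parallel to y) at x 38, z 85; bolt pivot at x -55, z 45. Fixed parts are at most 93 mm high.
- strap (a joint): Angle of the hinged half, an aluminium strap 42 mm wide reaching 112 mm from its hinge. 0 = fully down over the rail (stop), 1.57 = standing upright, up to 2.05 = leaning away from the rail, to +x. Stiff hinge: stays where left; 1 to 4 N at the tab moves it. Closed fingers can push it over from its outer (+x) side and press it down.
- strap_tab (a point): On the outer (upper when shut) face of the strap's flat end tab, mid-width, 80 mm from the hinge axis and 7 mm off it. The tab is 6 mm thick, from 56 to 112 mm from the hinge; its last 30 mm is a slot 16 mm wide, open at the end. Between hinge and tab the strap arches over the tube, bulging 25 mm to the outer side.
- bolt (a joint): Angle of the swing bolt (10 mm stem, brass nut, red ball knob). 0 = upright, in the slot (stop); grows as it leans out from the rail, to -x, up to 1.15. Stays where left; 1 to 3 N at the knob moves it.
- knob (a point): Centre of the red ball knob, 26 mm in diameter, 85 mm from the bolt's pivot: in the saddle's frame at x = -55 - 85 sin(angle), z = 45 + 85 cos(angle) mm; upright it is 38 mm above the shut tab. It can be gripped from above, a finger on each y side, and turns within the fingers as it follows its arc.
- rail_mid (a point): Middle of the brass rail's axis: tube 34 mm in diameter, 250 mm long, black end caps, about 0.45 kg, lying loose in the saddle and its two wooden V rests; y along the tube.
- spare: The empty saddle, same make, frame and sizes as the other, also open, with no rail in it; its strap and bolt swing too. Not to be touched. Origin: centre of its board's underside.

How it is judged:
By the outcome, as a careful person would: the job done as asked, in the order asked, and still so for the second after the job is handed in, with the robot touching nothing.
It also fails if it takes over 45 s, if anything falls off the work surface, if the arm or the gripper's body presses on something with over 40 N, if the wrist force passes 120 N, or if a joint passes its speed limit or range.

## Robot

A 7-joint arm with a two-finger parallel gripper is mounted at the origin on the work surface. World frame = base frame: x ahead of the robot, y to its left, z up, the work surface at z = 0. Lengths are in m, angles in rad, forces in N, time in s.
With the tool pointing down it reaches from about 0.425 to 0.875 m from the base axis. Payload 4.7 kg.
Tool frame: the origin (TCP) lies on the centre line of the jaws, within the pads' length; the fingertips stand 8 mm ahead of it and the grasp point (between the pads) lies 11 mm behind it; z points along the fingers, x is the direction in which the jaws open and shut, and the axes are right-handed (so a half turn about z gives the same grasp; the last joint's range is limited). The gripper opens to 85 mm and grips with 20 to 120 N. Pads are 22 mm wide; open, the fingers measure 114 mm over their backs; the gripper's body (76 mm by 85 mm) begins 54 mm behind the grasp point. The pads swing forward as they close: fully open they stand 13 mm farther back than shut.
Start: joints at [1.213, 0.321, -0.07, 1.45, 0.023, 1.371, -0.057], TCP at [0.236, -0.606, 0.239] pointing down, gripper open.
Joint ranges: [-2.86, 2.86], [-0.3, 2.09], [-1.38, 1.24], [0.06, 2.45], [-1.56, 4.7], [0.09, 2.05], [-2.69, 2.69]. Speed limits (rad/s): [2.57, 2.57, 3.14, 3.14, 3.14, 3.14, 3.14].

## Interface

Orientations are given as a unit quaternion [x, y, z, w].
In Python, from workcell import bot gives the robot as it stands.
- The arm moves only by the tool send_rows, never from a script. Its argument "deltas" is a list of rows, each an object with "slide": the shift along the tool's x, y, z in units of 30 mm (1.0 is 30 mm), a list of three; "rot": the turn, a rotation vector about the tool's x, y, z in units of 5 degrees (1.0 is 5 degrees), a list of three; "grip": the opening, from 0 (shut) to 1 (fully open). In form: [{"slide": [dx, dy, dz], "rot": [wx, wy, wz], "grip": grip}, ...]. A call has exactly 8 rows; each row shifts and turns the commanded pose from where the row before left it, along the tool's axes as they then stand; what a row does not reach is not made up. A row lasts 1/12 s, in which the tool goes at most 41.7 mm and 7.16 degrees, less where a joint would pass 70% of its speed; a pose out of reach is approached as far as the arm can. A call is refused whole if a number of a shift passes 1 or a number of a turn 1, either way. A call with a gripper value outside its range is refused whole. The fingers move at their own pace and stop on an object; "squeeze" is the grip in N (left out, the last holds). Time passes only in rows, so rows that do not move let the fingers close, or fill a call up. It gives the time, the measured TCP pose, the force and the opening at its end, in the units of the state.
- bot.observe(): the state, without advancing time (a new reading comes with each control period).
- bot.snapshot(name): name is "side" or "top" or "wrist"; returns the picture (384x512x3 uint8, red, green, blue); there is no depth.
- bot.camera_info(name): a dict with "fx", "fy", "cx", "cy" (pixels), "D" ([k1, k2, p1, p2, k3] as OpenCV has them; the pictures are not rectified), "R" (3x3) and "t" (3): a world point X has camera coordinates R X + t. Camera axes: x right, y down, z forward; pixel columns grow to the right and rows downward; lengths in m; the calibration is good to about 2 mm. A picture is of the moment at which its call begins: read the wrist's pose just before it. camera_info takes no time and is no camera call; for the wrist camera it gives the pose at the moment of the call.
- bot.finish_job(): hands the job in, once; it reports no verdict.
Trained networks look in the newest picture that a camera, given by its name, has taken for a name from the list of things; names that differ only in an ending like _2 or _b are one class to them, and where a whole thing is asked for, a point or a joint stands for the part that bears it (a point fixed in the world has none). Each returns a list of dicts, best first, with "conf" (0 to 1); they miss things now and then, are a little off and sometimes report something else, mostly with a low value. They report only what shows in the picture. A call takes as long as a camera call.
- bot.find_in(camera, label): "location" ([column, row] in pixels, amid what is visible of it).
The state is a dict: "time_s": time; "joint_positions": joint angles; "joint_velocities": joint speeds; "effort": joint torques, N m; "tool_pos": TCP position; "orientation": TCP orientation; "wrist_force": force on the tool from outside, world axes, zero at the start; "ft_torque": the same for the moment, N m; "gripper_width": finger opening in m.
Only numpy, scipy, OpenCV 4.12 (cv2) and the standard library are available. Lean on these libraries where they do the work, as an engineer would, in place of code of your own. Each camera call takes 0.05 s, during which the arm holds its last target.

## Working session

There is one attempt and no reset: what is moved stays moved. The work goes in short steps, Python scripts to look and compute and a tool call to move; the robot and the scene stay as the last step left them, time stands still between calls to the robot, and variables do not carry over. Pictures are saved under pics/ and viewed, and the job is handed in when it is done.

Besides the shell and the picture viewer there is one more tool, called after "Request:" as a command line: name --argument value ..., lists and objects as JSON in quotes. send_rows: Moves the arm, as the interface text tells. Its arguments: {"type":"object","properties":{"deltas":{"type":"array","items":{"type":"object","properties":{"slide":{"type":"array","items":{"type":"number"}},"rot":{"type":"array","items":{"type":"number"}},"grip":{"type":"number"}}}},"squeeze":{"type":"number"}},"required":["deltas"]}

```bash
ls; mkdir -p pics
python3 - <<'E'
from workcell import bot
import cv2
s=bot.observe(); print(s)
for n in ["side","top","wrist"]:
    im=bot.snapshot(n); cv2.imwrite(f"pics/{n}0.png",im[:,:,::-1])
    print(n,bot.camera_info(n))
    for l in ["saddle","spare","strap","strap_tab","knob","bolt","rail_mid"]:
        print(l,[(d['conf'],d['location']) for d in bot.find_in(n,l)][:4])
print(bot.observe()['time_s'])
E
```

```text
pics
{'time_s': 0.0, 'joint_positions': array([ 1.2130953 ,  0.32185826, -0.07011135,  1.45168459,  0.02260823,
        1.37078058, -0.05692407]), 'joint_velocities': array([-0.00048644, -0.00015871,  0.00097933,  0.00060598, -0.00201096,
        0.00158047,  0.00107423]), 'effort': array([ 8.77641469e-04, -4.93575060e+01, -3.81573904e-01, -3.14333010e+01,
        1.29757248e-02,  1.14726392e-02, -6.91617814e-06]), 'tool_pos': array([ 0.2359192 , -0.60511469,  0.23819597]), 'orientation': array([ 8.25628255e-01, -5.64213648e-01, -8.28570359e-04, -5.07326213e-04]), 'wrist_force': array([0.15674481, 0.13861559, 0.06234703]), 'ft_torque': array([0.02868942, 0.02668673, 0.04024706]), 'gripper_width': 0.0854007387677207}
side {'fx': 470.98846104292574, 'fy': 470.98846104292574, 'cx': 251.30384353582096, 'cy': 185.3961879347559, 'D': array([-0.14847047,  0.        ,  0.        ,  0.        ,  0.        ]), 'R': array([[-0.98550129, -0.16858062, -0.01917785],
       [-0.07409921,  0.52932282, -0.84517848],
       [ 0.15263198, -0.83150342, -0.53414001]]), 't': array([0.54765632, 0.15323641,
[... 650 characters left out ...]
173.0])]
spare [(0.74, [140.5, 211.5]), (0.52, [360.6, 179.1])]
strap [(0.58, [334.6, 173.9])]
strap_tab []
knob [(0.84, [409.0, 163.8])]
bolt [(0.74, [408.5, 159.3])]
rail_mid [(0.9, [361.6, 177.3])]
wrist {'fx': 315.9768136476741, 'fy': 315.9768136476741, 'cx': 255.97090160489546, 'cy': 190.2818121669492, 'D': array([-0.08544344,  0.        ,  0.        ,  0.        ,  0.        ]), 'R': array([[ 3.62601249e-01, -9.31944245e-01, -5.08318898e-04],
       [-8.97103212e-01, -3.49192927e-01,  2.70684551e-01],
       [-2.52440411e-01, -9.76945417e-02, -9.62667967e-01]]), 't': array([-0.64791082, -0.03476545,  0.37818661])}
saddle []
spare []
strap []
strap_tab []
knob []
bolt []
rail_mid []
1.2
```

View pics/side0.png

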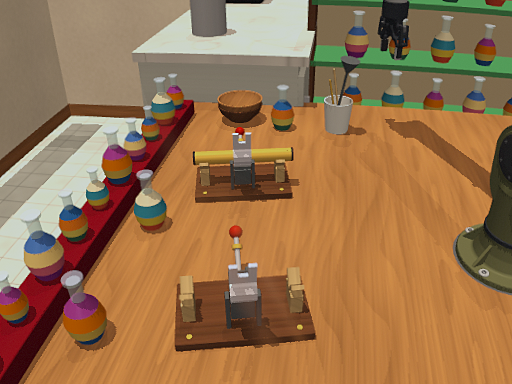

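View pics/top0.png

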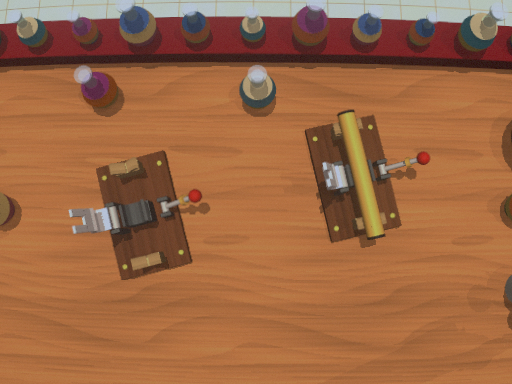

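View pics/wrist0.png

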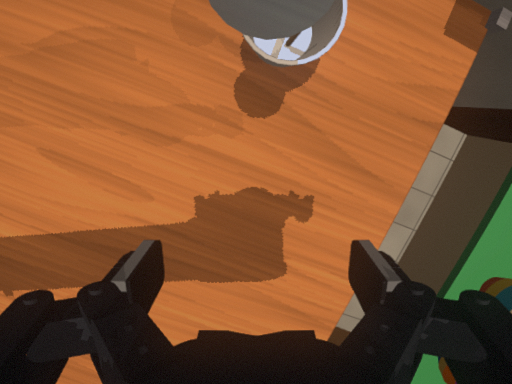

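```bash
cat > h.py <<'E'
import numpy as np, cv2
from workcell import bot
def ray(info,p):
    K=np.array([[info['fx'],0,info['cx']],[0,info['fy'],info['cy']],[0,0,1]])
    q=cv2.undistortPoints(np.array([[p]],float),K,info['D'])[0,0]
    R=info['R'];c=-R.T@info['t'];d=R.T@np.array([q[0],q[1],1]);return c,d/np.linalg.norm(d)
def onz(info,p,z):
    c,d=ray(info,p);return c+d*(z-c[2])/d[2]
def tri(rs):
    A=np.zeros((3,3));b=np.zeros(3)
    for c,d in rs:
        P=np.eye(3)-np.outer(d,d);A+=P;b+=P@c
    X=np.linalg.solve(A,b);return X,[np.linalg.norm((np.eye(3)-np.outer(d,d))@(X-c)) for c,d in rs]
def proj(info,X):
    K=np.array([[info['fx'],0,info['cx']],[0,info['fy'],info['cy']],[0,0,1]])
    return cv2.projectPoints(np.array(X,float).reshape(-1,3),cv2.Rodrigues(info['R'])[0],info['t'],K,info['D'])[0][:,0]
def red(im,box):
    x0,y0,x1,y1=box;s=im[y0:y1,x0:x1].astype(int)
    m=(s[...,0]>120)&(s[...,1]<60)&(s[...,2]<60)
    v,u=np.nonzero(m);return u.mean()+x0,v.mean()+y0,m.sum(),(u.min()+x0,u.max()+x0,v.min()+y0,v.max()+y0)
E
python3 - <<'E'
from h import *
t=bot.camera_info('top');s=bot.camera_info('side')
it=cv2.imread('pics/top0.png')[:,:,::-1];iss=cv2.imread('pics/side0.png')[:,:,::-1]
a=red(it,(405,140,440,175));b=red(iss,(228,124,255,145));print(a,b)
print('knob',tri([ray(t,a[:2]),ray(s,b[:2])]))
a=red(it,(180,180,210,210));b=red(iss,(225,220,245,240));print(a,b)
print('spknob',tri([ray(t,a[:2]),ray(s,b[:2])]))
# screws
for name,pts in dict(main=[(315,139),(374,126),(393,215),(336,229)],sp=[(115,177),(159,164),(181,252),(125,265)]).items():
    P=np.array([onz(t,p,.018) for p in pts]);print(name,P.round(4),P.mean(0).round(4))
cv2.imwrite('pics/topz.png',cv2.resize(it[100:250,290:450,::-1],None,fx=5,fy=5,interpolation=2)[:600,:800])
cv2.imwrite('pics/sidez.png',cv2.resize(iss[110:210,180:310,::-1],None,fx=6,fy=6,interpolation=2))
for p in [(348,113),(376,237)]: print('rail',onz(t,p,.09))
E
```

```text
(np.float64(423.2761904761905), np.float64(157.37142857142857), np.int64(105), (np.int64(418), np.int64(429), np.int64(152), np.int64(163))) (np.float64(239.25), np.float64(129.8181818181818), np.int64(44), (np.int64(235), np.int64(243), np.int64(127), np.int64(134)))
knob (array([ 0.64447667, -0.33178006,  0.09641322]), [np.float64(0.0005232983067536453), np.float64(0.0005232983067536766)])
(np.float64(194.45), np.float64(195.3), np.int64(120), (np.int64(189), np.int64(200), np.int64(190), np.int64(201))) (np.float64(235.03773584905662), np.float64(230.75471698113208), np.int64(106), (np.int64(229), np.int64(241), np.int64(226), np.int64(236)))
spknob (array([0.56809966, 0.10591234, 0.09435237]), [np.float64(0.000493668637914121), np.float64(0.0004936686379140078)])
main [[ 0.6951 -0.1313  0.018 ]
 [ 0.7247 -0.2565  0.018 ]
 [ 0.5377 -0.2924  0.018 ]
 [ 0.5086 -0.1734  0.018 ]] [ 0.6165 -0.2134  0.018 ]
sp [[0.6124 0.2856 0.018 ]
 [0.6402 0.193  0.018 ]
 [0.4592 0.1424 0.018 ]
 [0.4306 0.2581 0.018 ]] [0.5356 0.2198 0.018 ]
rail [ 0.73178756 -0.18750329  0.09      ]
rail [ 0.4924431  -0.23765794  0.09      ]
```

```bash
sleep 1; ls pics
```

```text
side0.png
sidez.png
top0.png
topz.png
wrist0.png
```

View pics/topz.png

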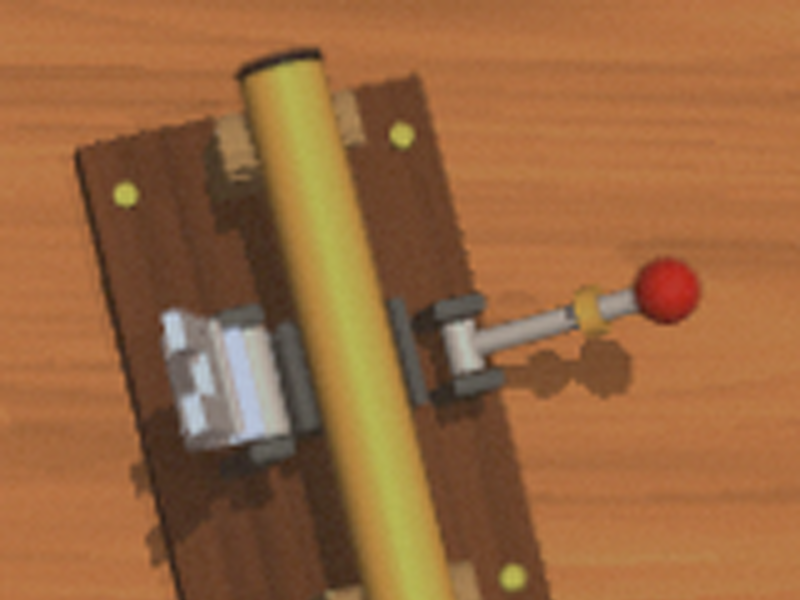

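View pics/sidez.png

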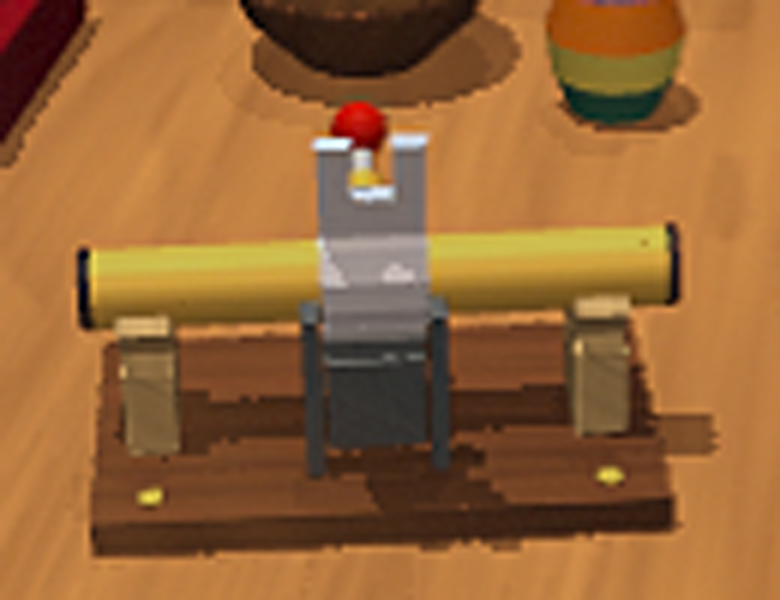

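```bash
cat > fit.py <<'E'
from h import *
from scipy.optimize import least_squares
t=bot.camera_info('top');s=bot.camera_info('side')
def W(p,pts):
    c,sn=np.cos(p[2]),np.sin(p[2]);R=np.array([[c,-sn,0],[sn,c,0],[0,0,1]])
    return np.array(pts)@R.T+[p[0],p[1],0]
def knobp(b): return [-.055-.085*np.sin(b),0,.045+.085*np.cos(b)]
def strap(th,r,off,y): return [.038-r*np.cos(th)+off*np.sin(th),y,.085+r*np.sin(th)+off*np.cos(th)]
E
cat > fit0.py <<'E'
from fit import *
ft=lambda u,v:(u/5+290,v/5+100)
fs=lambda u,v:(u/6+180,v/6+110)
def res(p):
    x,y,yaw,sx,sy,b,th=p
    # saddle y toward robot
    sc=[(sx,-sy,.018),(-sx,-sy,.018),(-sx,sy,.018),(sx,sy,.018)]
    mt=sc+[knobp(b),strap(th,.112,.007,-.021),strap(th,.112,.007,.021)]
    ot=[ft(125,195),ft(401,134),ft(512,577),(336,229),(423.3,157.4),ft(165,312),ft(188,443)]
    ms=[knobp(b),strap(th,.112,.007,-.021),strap(th,.112,.007,.021),(sx,-sy,.018),(sx,sy,.018)]
    os=[fs(359,127),fs(318,152),fs(426,150),fs(150,496),fs(609,475)]
    return np.r_[(proj(t,W(p,mt))-ot).ravel(),(proj(s,W(p,ms))-os).ravel()]
r=least_squares(res,[.6165,-.2134,1.75,.06,.1,.9,1.7],loss='soft_l1')
print(r.x.round(4),res(r.x).round(1).reshape(-1,2).tolist())
p=r.x;print('knob',W(p,[knobp(p[5])]),'tab',W(p,[strap(p[6],.08,.007,0)]),'hinge',W(p,[[.038,0,.085]]))
print('rail ends',[ (onz(t,ft(280,62),.09)),onz(t,(376,236),.09)], W(p,[[0,-.125,.09],[0,.125,.09]]))
np.save('p.npy',p)
E
python3 fit0.py
```

```text
[ 0.6155 -0.2111  1.8013  0.0605  0.0954  0.9881  1.9578] [[-0.4, 0.3], [-0.0, 0.3], [0.3, 0.2], [0.3, -0.1], [0.2, 0.7], [-1.4, 1.1], [-0.1, -1.1], [-0.5, -0.1], [-0.7, -0.8], [-0.0, -1.3], [-0.2, -0.2], [-0.0, -0.5]]
knob [[ 0.64432773 -0.33378601  0.09177316]] tab [[ 0.59848308 -0.13844761  0.15644329]] hinge [[ 0.60686216 -0.17414981  0.085     ]]
rail ends [array([ 0.73292713, -0.18360449,  0.09      ]), array([ 0.49432921, -0.2376794 ,  0.09      ])] [[ 0.73723802 -0.18258396  0.09      ]
 [ 0.49385117 -0.23970526  0.09      ]]
```

Run:
```python
from h import *
s=bot.camera_info('side');w=bot.camera_info('wrist')
for p in [(338,132),(240,120),(283,130)]: print(p,onz(s,p,0).round(3))
print(tri([ray(s,(349,64)),ray(w,(280,10))]))
for z in (0.1,.2,.25): print(onz(s,(349,64),z).round(3), onz(w,(280,10),z).round(3))
```

```text
(338, 132) [ 0.373 -0.556  0.   ]
(240, 120) [ 0.697 -0.604  0.   ]
(283, 130) [ 0.547 -0.546  0.   ]
(array([ 0.34895016, -0.57482977,  0.21479379]), [np.float64(0.0066815879428650275), np.float64(0.006681587942864934)])
[ 0.342 -0.946  0.1  ] [ 0.373 -0.571  0.1  ]
[ 0.353 -0.628  0.2  ] [ 0.346 -0.574  0.2  ]
[ 0.359 -0.469  0.25 ] [ 0.333 -0.575  0.25 ]
```

Request:
send_rows --deltas '[{"slide": [0, 0, -1], "rot": [0, 0, -1], "grip": 0}, {"slide": [0, 0, -1], "rot": [0, 0, -1], "grip": 0}, {"slide": [0, 0, -1], "rot": [0, 0, -1], "grip": 0}, {"slide": [0, 0, -1], "rot": [0, 0, -1], "grip": 0}, {"slide": [0, 0, 0], "rot": [0, 0, -1], "grip": 0}, {"slide": [0, 0, 0], "rot": [0, 0, -1], "grip": 0}, {"slide": [0, 0, 0], "rot": [0, 0, -1], "grip": 0}, {"slide": [0, 0, 0], "rot": [0, 0, -1], "grip": 0}]'

```text
time_s: 1.87
tool_pos: [0.2361, -0.6056, 0.3596]
orientation: [0.969, -0.246, 0.0, 0.0]
wrist_force: [-1.0, -0.1, 0.5]
gripper_width: 0.0002
```

Request:
send_rows --deltas '[{"slide": [0, 0, 0], "rot": [0, 0, -1], "grip": 0}, {"slide": [0, 0, 0], "rot": [0, 0, -1], "grip": 0}, {"slide": [0, 0, 0], "rot": [0, 0, -1], "grip": 0}, {"slide": [0, 0, 0], "rot": [0, 0, -1], "grip": 0}, {"slide": [0, 0, 0], "rot": [0, 0, -1], "grip": 0}, {"slide": [0, 0, 0], "rot": [0, 0, -1], "grip": 0}, {"slide": [0, 0, 0], "rot": [0, 0, -1], "grip": 0}, {"slide": [0, 0, 0], "rot": [0, 0, -1], "grip": 0}]'

```text
time_s: 2.53
tool_pos: [0.2361, -0.6056, 0.3593]
orientation: [0.995, 0.101, -0.0, 0.0]
wrist_force: [-0.2, 0.0, -0.2]
gripper_width: -0.0004
```

```bash
cat > go.py <<'E'
from fit import *
from scipy.spatial.transform import Rotation as Ro
import sys
# usage: go.py sx sy sz  (saddle-frame TCP target) -> total slide units in tool axes, yaw error units
def st():
    p=np.load('p.npy');o=bot.observe();R=Ro.from_quat(o['orientation']).as_matrix()
    c,sn=np.cos(p[2]),np.sin(p[2]);S=np.array([[c,-sn,0],[sn,c,0],[0,0,1]])
    cur=S.T@(o['tool_pos']-[p[0],p[1],0])
    T=np.c_[-S[:,1],-S[:,0],[0,0,-1]]  # desired tool axes: x=-saddle y, y=-saddle x
    err=Ro.from_matrix(R.T@T).as_rotvec()
    return p,o,R,S,cur,err
p,o,R,S,cur,err=st()
print('t',round(o['time_s'],2),'saddle TCP mm',(cur*1e3).round(1),'F saddle',(S.T@o['wrist_force']).round(1),'w',round(o['gripper_width'],4),'roterr units',(np.degrees(err)/5).round(2))
if len(sys.argv)>3:
    tgt=np.array([float(a) for a in sys.argv[1:4]])/1e3
    d=S@(tgt-cur); print('slide units',(R.T@d/.03).round(2), 'in sadle-aligned tool axes',(np.array([-(tgt-cur)[1],-(tgt-cur)[0],-(tgt-cur)[2]])/.03).round(2))
E
python3 go.py 135 0 300
```

```text
t 2.53 saddle TCP mm [-297.3  459.5  359.3] F saddle [ 0.1  0.2 -0.2] w -0.0004 roterr units [ 0.    0.   -0.33]
slide units [ 14.89 -14.85   1.98] in sadle-aligned tool axes [ 15.32 -14.41   1.98]
```

Request:
send_rows --deltas '[{"slide": [0, 0, 0], "rot": [0, 0, -0.33], "grip": 0}, {"slide": [0.95, -0.9, 0], "rot": [0, 0, 0], "grip": 0}, {"slide": [0.95, -0.9, 0], "rot": [0, 0, 0], "grip": 0}, {"slide": [0.95, -0.9, 0], "rot": [0, 0, 0], "grip": 0}, {"slide": [0.95, -0.9, 0], "rot": [0, 0, 0], "grip": 0}, {"slide": [0.95, -0.9, 0], "rot": [0, 0, 0], "grip": 0}, {"slide": [0.95, -0.9, 0], "rot": [0, 0, 0], "grip": 0}, {"slide": [0.95, -0.9, 0], "rot": [0, 0, 0], "grip": 0}]'

```text
time_s: 3.2
tool_pos: [0.3889, -0.3749, 0.3596]
orientation: [0.994, 0.113, 0.0, 0.0]
wrist_force: [1.3, -0.4, 0.9]
gripper_width: -0.0002
```

Request:
send_rows --deltas '[{"slide": [0.95, -0.9, 0], "rot": [0, 0, 0], "grip": 0}, {"slide": [0.95, -0.9, 0], "rot": [0, 0, 0], "grip": 0}, {"slide": [0.95, -0.9, 0], "rot": [0, 0, 0], "grip": 0}, {"slide": [0.95, -0.9, 0], "rot": [0, 0, 0], "grip": 0}, {"slide": [0.95, -0.9, 0], "rot": [0, 0, 0], "grip": 0}, {"slide": [0.95, -0.9, 0], "rot": [0, 0, 0], "grip": 0}, {"slide": [0.95, -0.9, 0], "rot": [0, 0, 0], "grip": 0}, {"slide": [0.95, -0.9, 0], "rot": [0, 0, 0], "grip": 0}]'

```text
time_s: 3.87
tool_pos: [0.5627, -0.1135, 0.3597]
orientation: [0.994, 0.112, 0.0, 0.0]
wrist_force: [0.3, -0.4, -0.5]
gripper_width: 0.0002
```

```bash
python3 go.py 135 0 300
python3 - <<'E'
from h import *
im=bot.snapshot('wrist');cv2.imwrite('pics/wrist1.png',im[:,:,::-1])
E
```

```text
t 3.87 saddle TCP mm [107.1  29.2 359.7] F saddle [-0.5 -0.2 -0.5] w 0.0002 roterr units [ 0.01 -0.01 -0.06]
slide units [ 0.97 -0.94  1.99] in sadle-aligned tool axes [ 0.97 -0.93  1.99]
```

View pics/wrist1.png

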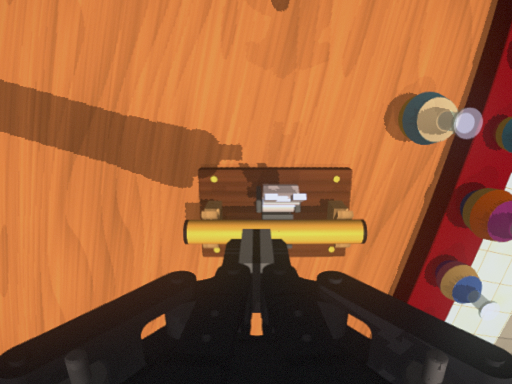

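Run:
```python
from fit import *
p=np.load('p.npy');w=bot.camera_info('wrist');x,y,yaw,sx,sy,b,th=p
print(proj(w,W(p,[(sx,-sy,.018),(sx,sy,.018),strap(th,.112,.007,-.021),strap(th,.112,.007,.021),(0,-.125,.085),(0,.125,.085)])).round(1))
im=cv2.imread('pics/wrist1.png');cv2.imwrite('pics/w1z.png',cv2.resize(im[160:260,180:380],None,fx=4,fy=4,interpolation=2))
```

```text
[[330.9 187.3]
 [208.9 186.7]
 [298.9 204.2]
 [257.9 204. ]
 [359.3 240.6]
 [182.9 240.2]]
```

View pics/w1z.png

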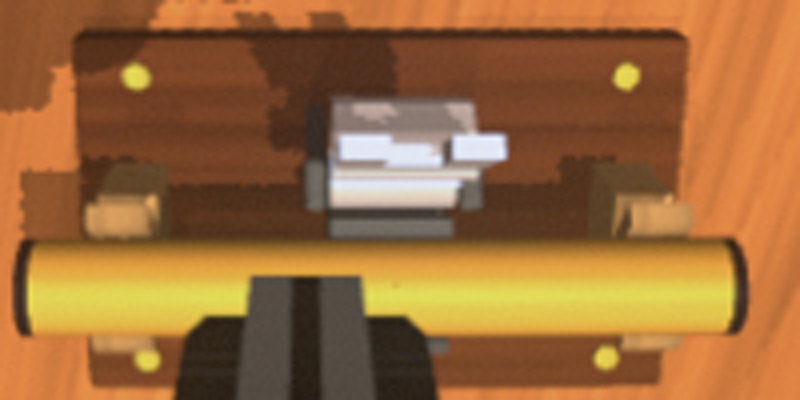

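```bash
python3 go.py 135 0 300
cat > wl.py <<'E'
from fit import *
import sys
p=np.load('p.npy');x,y,yaw,sx,sy,b,th=p
w=bot.camera_info('wrist');im=bot.snapshot('wrist')
print(proj(w,W(p,[(sx,-sy,.018),(sx,sy,.018),strap(th,.112,.007,-.021),strap(th,.112,.007,.021),(0,-.125,.085),(0,.125,.085)])).round(1).tolist())
cv2.imwrite(f'pics/{sys.argv[1]}.png',cv2.resize(im[130:290,150:400,::-1],None,fx=3,fy=3,interpolation=2))
E
python3 wl.py w2
```

```text
t 3.92 saddle TCP mm [116.1  23.6 359.4] F saddle [ 6.3 -3.1  0.4] w 0.0002 roterr units [-0.06 -0.06  0.08]
slide units [ 0.78 -0.61  1.99] in sadle-aligned tool axes [ 0.79 -0.63  1.98]
[[330.9, 187.3], [208.9, 186.7], [298.9, 204.2], [257.9, 204.0], [359.3, 240.6], [182.9, 240.2]]
```

View pics/w2.png

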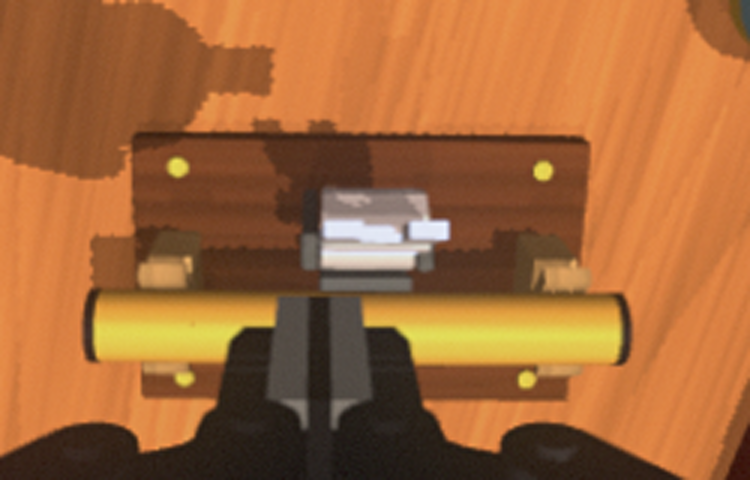

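Request:
send_rows --deltas '[{"slide": [0.55, -0.45, 0], "rot": [0, 0, 0], "grip": 0}, {"slide": [0.5, -0.45, 0.5], "rot": [0, 0, 0], "grip": 0}, {"slide": [0, 0, 0.8], "rot": [0, 0, 0], "grip": 0}, {"slide": [0, 0, 0.8], "rot": [0, 0, 0], "grip": 0}, {"slide": [0, 0, 0.8], "rot": [0, 0, 0], "grip": 0}, {"slide": [0, 0, 0.5], "rot": [0, 0, 0], "grip": 0}, {"slide": [0, 0, 0], "rot": [0, 0, 0], "grip": 0}, {"slide": [0, 0, 0], "rot": [0, 0, 0], "grip": 0}]'

```text
time_s: 4.63
tool_pos: [0.5861, -0.0822, 0.257]
orientation: [0.994, 0.113, -0.001, -0.0]
wrist_force: [0.6, -0.2, 0.2]
gripper_width: 0.0003
```

```bash
python3 go.py 135 0 173; python3 wl.py w3
```

```text
t 4.63 saddle TCP mm [132.2  -0.8 257. ] F saddle [-0.3 -0.6  0.2] w 0.0003 roterr units [-0.    0.01 -0.06]
slide units [-0.02 -0.09  2.8 ] in sadle-aligned tool axes [-0.03 -0.09  2.8 ]
[[331.7, 218.6], [180.9, 219.3], [284.9, 267.6], [227.1, 267.8], [367.5, 289.7], [145.8, 290.6]]
```

View pics/w3.png

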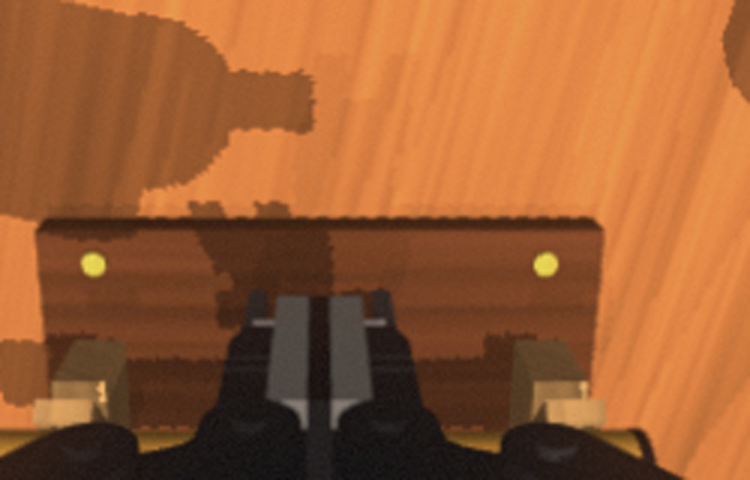

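Request:
send_rows --deltas '[{"slide": [0, 0, 0.9], "rot": [0, 0, 0], "grip": 0}, {"slide": [0, 0, 0.9], "rot": [0, 0, 0], "grip": 0}, {"slide": [0, 0, 0.8], "rot": [0, 0, 0], "grip": 0}, {"slide": [0, 0.4, 0], "rot": [0, 0, 0], "grip": 0}, {"slide": [0, 0.4, 0], "rot": [0, 0, 0], "grip": 0}, {"slide": [0, 0.4, 0], "rot": [0, 0, 0], "grip": 0}, {"slide": [0, 0.4, 0], "rot": [0, 0, 0], "grip": 0}, {"slide": [0, 0.4, 0], "rot": [0, 0, 0], "grip": 0}]'

```text
time_s: 5.35
tool_pos: [0.6011, -0.1418, 0.1816]
orientation: [0.994, 0.112, 0.001, 0.0]
wrist_force: [-1.7, 1.6, 2.0]
gripper_width: -0.0002
```

```bash
python3 go.py 72 0 179
python3 - <<'E'
from h import *
im=bot.snapshot('side');cv2.imwrite('pics/s2.png',cv2.resize(im[80:220,150:340,::-1],None,fx=4,fy=4,interpolation=2))
E
```

```text
t 5.35 saddle TCP mm [ 70.8  -1.8 181.6] F saddle [1.9 1.3 2. ] w -0.0002 roterr units [ 0.01 -0.02 -0.06]
slide units [-0.06 -0.04  0.09] in sadle-aligned tool axes [-0.06 -0.04  0.09]
```

View pics/s2.png

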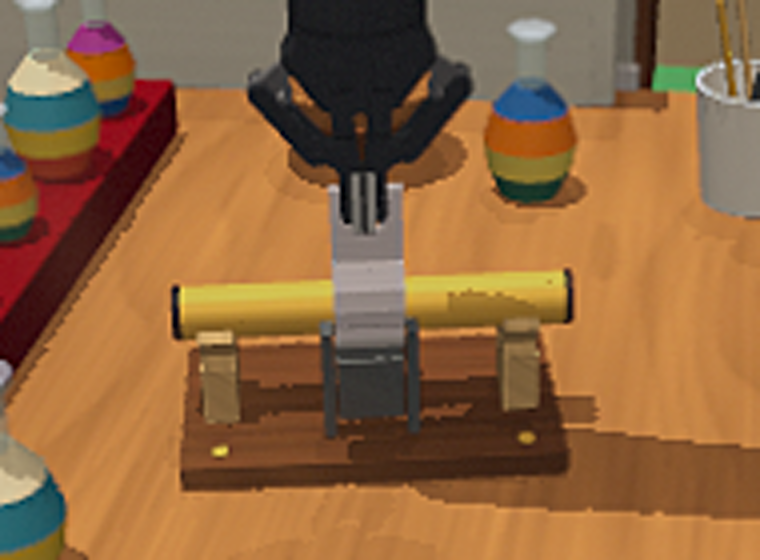

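Request:
send_rows --deltas '[{"slide": [0, 0.27, -0.05], "rot": [0, 0, 0], "grip": 0}, {"slide": [0, 0.27, -0.05], "rot": [0, 0, 0], "grip": 0}, {"slide": [0, 0.4, 0], "rot": [0, 0, 0], "grip": 0}, {"slide": [0, 0.4, 0], "rot": [0, 0, 0], "grip": 0}, {"slide": [0, 0.38, 0.12], "rot": [0, 0, 0], "grip": 0}, {"slide": [0, 0.38, 0.12], "rot": [0, 0, 0], "grip": 0}, {"slide": [0, 0.33, 0.2], "rot": [0, 0, 0], "grip": 0}, {"slide": [0, 0.33, 0.2], "rot": [0, 0, 0], "grip": 0}]'

```text
time_s: 6.07
tool_pos: [0.619, -0.2225, 0.1625]
orientation: [0.994, 0.112, 0.0, 0.0]
wrist_force: [-0.2, 0.9, 0.3]
gripper_width: 0.0001
```

```bash
python3 go.py -11 0 163
python3 - <<'E'
from h import *
im=bot.snapshot('side');cv2.imwrite('pics/s3.png',cv2.resize(im[80:220,150:340,::-1],None,fx=4,fy=4,interpolation=2))
E
```

```text
t 6.07 saddle TCP mm [-11.8  -0.8 162.5] F saddle [0.9 0.  0.3] w 0.0001 roterr units [ 0.01 -0.   -0.06]
slide units [-0.03 -0.03 -0.02] in sadle-aligned tool axes [-0.03 -0.03 -0.02]
```

View pics/s3.png

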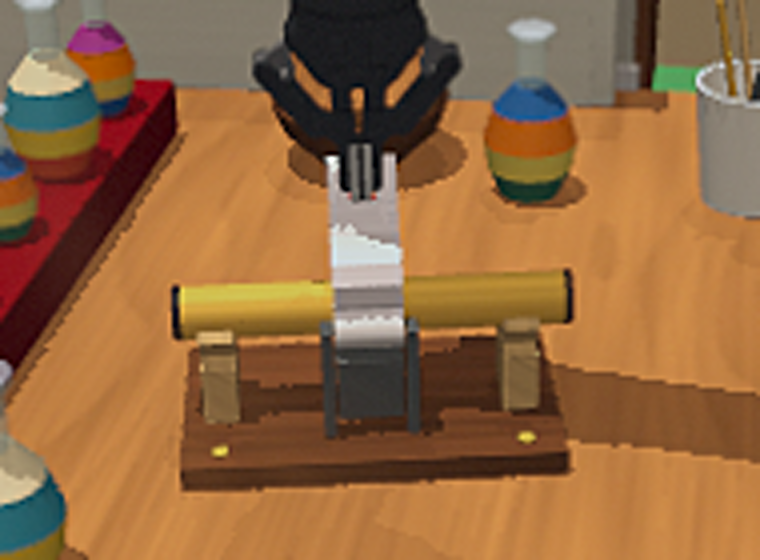

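Request:
send_rows --deltas '[{"slide": [0, 0.27, 0.3], "rot": [0, 0, 0], "grip": 0}, {"slide": [0, 0.27, 0.3], "rot": [0, 0, 0], "grip": 0}, {"slide": [0, 0.18, 0.35], "rot": [0, 0, 0], "grip": 0}, {"slide": [0, 0.18, 0.35], "rot": [0, 0, 0], "grip": 0}, {"slide": [0, 0.1, 0.4], "rot": [0, 0, 0], "grip": 0}, {"slide": [0, 0.1, 0.35], "rot": [0, 0, 0], "grip": 0}, {"slide": [0, 0, 0.1], "rot": [0, 0, 0], "grip": 0}, {"slide": [0, 0, 0], "rot": [0, 0, 0], "grip": 0}]'

```text
time_s: 6.78
tool_pos: [0.6257, -0.253, 0.0999]
orientation: [0.994, 0.113, -0.001, 0.0]
wrist_force: [-4.2, 0.2, 12.4]
gripper_width: -0.0001
```

```bash
python3 go.py -44 0 99
python3 - <<'E'
from h import *
im=bot.snapshot('side');cv2.imwrite('pics/s4.png',cv2.resize(im[80:220,150:340,::-1],None,fx=4,fy=4,interpolation=2))
E
python3 go.py
```

```text
t 6.78 saddle TCP mm [-43.   -0.4  99.9] F saddle [ 1.1  4.  12.4] w -0.0001 roterr units [ 0.    0.02 -0.05]
slide units [-0.01  0.03  0.03] in sadle-aligned tool axes [-0.01  0.03  0.03]
t 6.83 saddle TCP mm [-43.   -0.4  99.9] F saddle [ 1.2  4.7 12.2] w 0.0 roterr units [ 0.    0.01 -0.05]
```

View pics/s4.png

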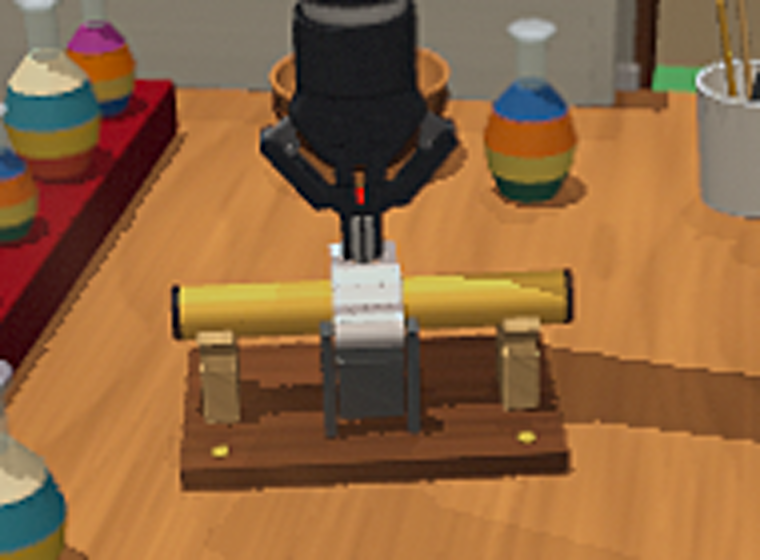

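Request:
send_rows --deltas '[{"slide": [0, 0, 0.08], "rot": [0, 0, 0], "grip": 0}, {"slide": [0, 0, 0], "rot": [0, 0, 0], "grip": 0}, {"slide": [0, 0, -0.7], "rot": [0, 0, 0], "grip": 0}, {"slide": [0, 0, -1], "rot": [0, 0, 0], "grip": 0}, {"slide": [0, 0, -1], "rot": [0, 0, 0], "grip": 0}, {"slide": [0, 0, -1], "rot": [0, 0, 0], "grip": 0}, {"slide": [0, 0, -0.5], "rot": [0, 0, 0], "grip": 0.7}, {"slide": [0, 0, 0], "rot": [0, 0, 0], "grip": 0.7}]'

```text
time_s: 7.5
tool_pos: [0.6278, -0.2525, 0.2258]
orientation: [0.994, 0.113, 0.003, 0.001]
wrist_force: [0.7, 0.4, 1.1]
gripper_width: 0.0235
```

```bash
python3 go.py -126 0 200
python3 - <<'E'
from fit import *
for n,b in [('side',(180,90,310,210)),('top',(290,90,450,250))]:
    im=bot.snapshot(n);x0,y0,x1,y1=b
    cv2.imwrite(f'pics/{n}5.png',cv2.resize(im[y0:y1,x0:x1,::-1],None,fx=3.7,fy=3.7,interpolation=2))
    try: print(n,red(im,(225,110,260,150) if n=='side' else (405,140,440,175)))
    except Exception as e: print(e)
p=np.load('p.npy')
for th in (0,.05,.1):print(th,proj(s,W(p,[strap(th,.112,.007,-.021),strap(th,.112,.007,.021),knobp(p[5])])).round(1).tolist())
E
python3 go.py
```

```text
t 7.5 saddle TCP mm [-43.1  -2.5 225.8] F saddle [ 0.2 -0.8  1.1] w 0.0235 roterr units [ 0.03 -0.05 -0.04]
slide units [-0.08  2.76  0.87] in sadle-aligned tool axes [-0.08  2.76  0.86]
side (np.float64(239.23913043478262), np.float64(129.95652173913044), np.int64(46), (np.int64(235), np.int64(243), np.int64(127), np.int64(134)))
zero-size array to reduction operation minimum which has no identity
0 [[232.1, 139.8], [248.0, 139.1], [239.3, 131.0]]
0.05 [[232.0, 138.0], [248.0, 137.3], [239.3, 131.0]]
0.1 [[232.0, 136.2], [247.9, 135.5], [239.3, 131.0]]
t 7.6 saddle TCP mm [-42.5  -0.5 221.3] F saddle [-0.7 -0.1 -0.7] w 0.0384 roterr units [-0.01  0.01 -0.04]h.py:20: RuntimeWarning: Mean of empty slice.
  v,u=np.nonzero(m);return u.mean()+x0,v.mean()+y0,m.sum(),(u.min()+x0,u.max()+x0,v.min()+y0,v.max()+y0)
  ret = ret.dtype.type(ret / rcount)
```

View pics/side5.png

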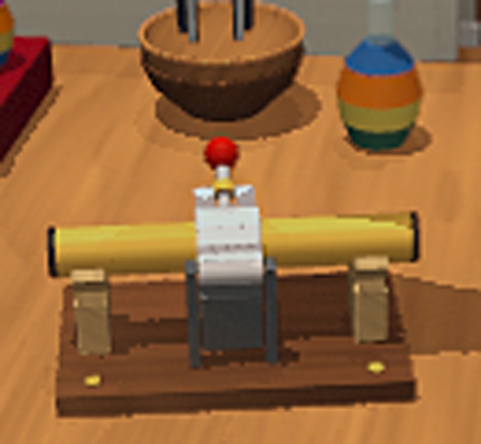

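View pics/top5.png

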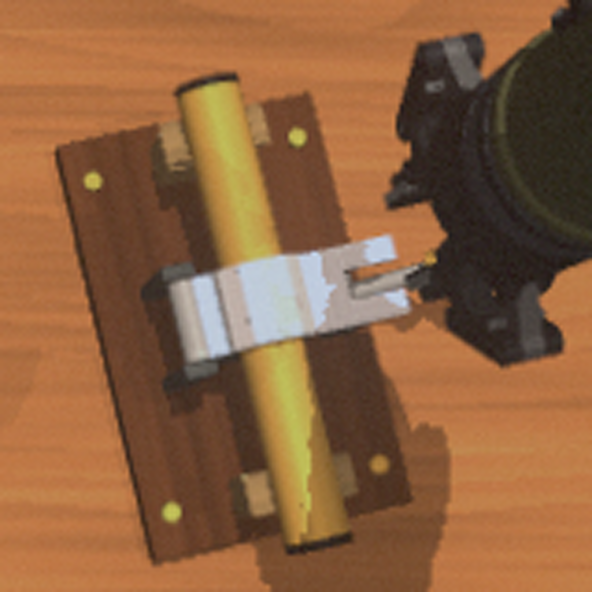

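Request:
send_rows --deltas '[{"slide": [0, 0.7, 0], "rot": [0, 0, 0], "grip": 0.7}, {"slide": [0, 0.7, 0], "rot": [0, 0, 0], "grip": 0.7}, {"slide": [0, 0.7, 0], "rot": [0, 0, 0], "grip": 0.7}, {"slide": [0, 0.7, 0], "rot": [0, 0, 0], "grip": 0.7}, {"slide": [0, 0, 0.8], "rot": [0, 0, 0], "grip": 0.7}, {"slide": [0, 0, 0.8], "rot": [0, 0, 0], "grip": 0.7}, {"slide": [0, 0, 0.8], "rot": [0, 0, 0], "grip": 0.7}, {"slide": [0, 0, 0], "rot": [0, 0, 0], "grip": 0.7}]'

```text
time_s: 8.27
tool_pos: [0.6404, -0.3331, 0.1409]
orientation: [0.994, 0.113, -0.006, -0.004]
wrist_force: [-1.7, 0.3, -2.1]
gripper_width: 0.0598
```

```bash
python3 - <<'E'
from fit import *
import time
im=bot.snapshot('side')
cv2.imwrite('pics/s6.png',cv2.resize(im[70:200,180:310,::-1],None,fx=4,fy=4,interpolation=2))
w=bot.camera_info('wrist');im=bot.snapshot('wrist');cv2.imwrite('pics/w6.png',im[:,:,::-1])
p=np.load('p.npy');print(proj(w,W(p,[knobp(p[5])])))
E
python3 go.py -126 0 81
```

```text
[[261.34512246 219.80744859]]
t 8.37 saddle TCP mm [-126.1    1.   147.3] F saddle [-1.3 -0.6  0.5] w 0.0596 roterr units [-0.04  0.05 -0.05]
slide units [0.04 0.   2.21] in sadle-aligned tool axes [ 0.03 -0.    2.21]
```

View pics/s6.png

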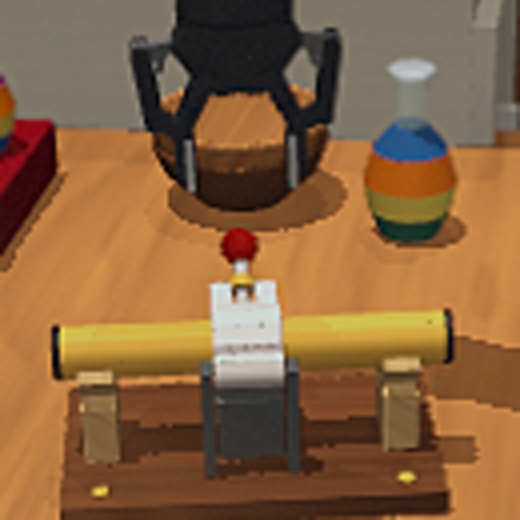

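View pics/w6.png

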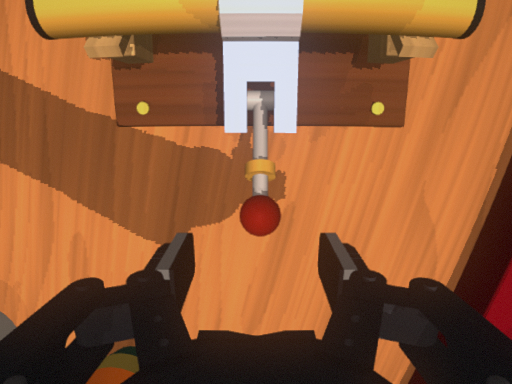

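```bash
cat > kn.py <<'E'
from fit import *
p=np.load('p.npy')
w=bot.camera_info('wrist');im=bot.snapshot('wrist');a=red(im,(180,120,340,383));print('obs',a)
c=((a[3][0]+a[3][1])/2,(a[3][2]+a[3][3])/2)
print('pred',proj(w,W(p,[knobp(p[5])])), 'size',a[3][1]-a[3][0]+1)
cS=ray(w,c);q,yaw=p,p[2]
S=np.array([[np.cos(yaw),-np.sin(yaw),0],[np.sin(yaw),np.cos(yaw),0],[0,0,1]])
o=S.T@(cS[0]-[p[0],p[1],0]);d=S.T@cS[1]
for z in (.085,.09,.095): print(z,((o+d*(z-o[2])/d[2])*1e3).round(1))
for b in (.9,.95,1.0,1.05): print(b,(np.array(knobp(b))*1e3).round(1))
E
python3 kn.py; python3 go.py
```

```text
obs (np.float64(256.4989517819706), np.float64(214.72117400419287), np.int64(954), (np.int64(238), np.int64(276), np.int64(198), np.int64(231)))
pred [[258.60805379 216.5031498 ]] size 39
0.085 [-127.1    1.    85. ]
0.09 [-125.3    1.    90. ]
0.095 [-123.5    1.    95. ]
0.9 [-121.6    0.    97.8]
0.95 [-124.1    0.    94.4]
1.0 [-126.5    0.    90.9]
1.05 [-128.7    0.    87.3]
t 8.42 saddle TCP mm [-1.268e+02 -1.000e-01  1.496e+02] F saddle [ 1.  -0.2 -0.6] w 0.0598 roterr units [-0.01  0.01 -0.05]
```

Request:
send_rows --deltas '[{"slide": [0, -0.03, 0.6], "rot": [0, 0, 0], "grip": 0.7}, {"slide": [0, 0, 0.6], "rot": [0, 0, 0], "grip": 0.7}, {"slide": [0, 0, 0.6], "rot": [0, 0, 0], "grip": 0.7}, {"slide": [0, 0, 0.5], "rot": [0, 0, 0], "grip": 0.7}, {"slide": [0, 0, 0], "rot": [0, 0, 0], "grip": 0.7}, {"slide": [0, 0, 0], "rot": [0, 0, 0], "grip": 0.5}, {"slide": [0, 0, 0], "rot": [0, 0, 0], "grip": 0.5}, {"slide": [0, 0, 0], "rot": [0, 0, 0], "grip": 0.5}]'

```text
time_s: 9.08
tool_pos: [0.6458, -0.3344, 0.0832]
orientation: [0.994, 0.113, 0.001, 0.001]
wrist_force: [-0.6, -0.6, -0.2]
gripper_width: 0.0425
```

```bash
python3 go.py -126 0 81; python3 kn.py
python3 - <<'E'
from h import *
im=bot.snapshot('wrist');cv2.imwrite('pics/w7.png',im[:,:,::-1])
im=bot.snapshot('side')
cv2.imwrite('pics/s7.png',cv2.resize(im[70:200,180:310,::-1],None,fx=4,fy=4,interpolation=2))
E
```

```text
t 9.08 saddle TCP mm [-126.9   -1.2   83.2] F saddle [-0.4  0.7 -0.2] w 0.0425 roterr units [ 0.02 -0.03 -0.05]
slide units [-0.04 -0.03  0.07] in sadle-aligned tool axes [-0.04 -0.03  0.07]
obs (np.float64(251.18009950248756), np.float64(264.25124378109456), np.int64(2010), (np.int64(223), np.int64(281), np.int64(239), np.int64(289)))
pred [[254.22677543 264.9809016 ]] size 59
0.085 [-129.2    1.1   85. ]
0.09 [-126.5    1.    90. ]
0.095 [-123.7    0.9   95. ]
0.9 [-121.6    0.    97.8]
0.95 [-124.1    0.    94.4]
1.0 [-126.5    0.    90.9]
1.05 [-128.7    0.    87.3]
```

View pics/w7.png

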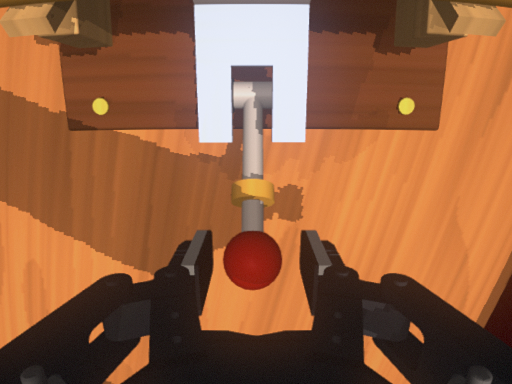

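View pics/s7.png

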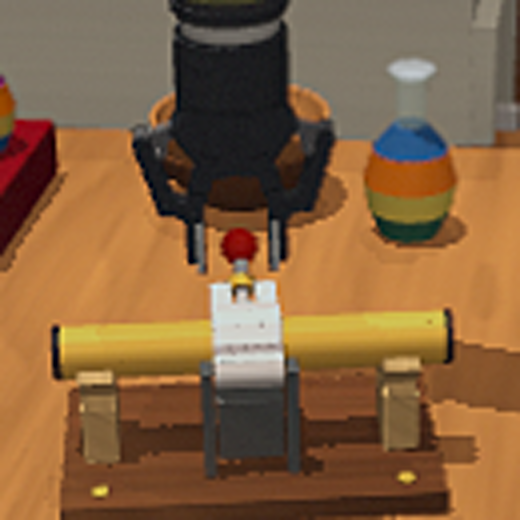

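Request:
send_rows --deltas '[{"slide": [-0.05, 0, 0.05], "rot": [0, 0, 0], "grip": 0.2}, {"slide": [0, 0, 0], "rot": [0, 0, 0], "grip": 0.2}, {"slide": [0, 0, 0], "rot": [0, 0, 0], "grip": 0.2}, {"slide": [0, 0, 0], "rot": [0, 0, 0], "grip": 0.2}, {"slide": [0, 0, 0], "rot": [0, 0, 0], "grip": 0.2}, {"slide": [0, 0, 0], "rot": [0, 0, 0], "grip": 0.2}, {"slide": [0, 0, 0], "rot": [0, 0, 0], "grip": 0.2}, {"slide": [0, 0, 0], "rot": [0, 0, 0], "grip": 0.2}]' --squeeze 25

```text
time_s: 9.9
tool_pos: [0.6439, -0.3345, 0.0802]
orientation: [0.994, 0.113, 0.001, 0.0]
wrist_force: [4.8, -0.5, 1.4]
gripper_width: 0.024
```

```bash
python3 go.py; python3 -c "
import numpy as np
for b in np.linspace(.985,0,9): print(round(b,2),(-55-85*np.sin(b)).round(1),(45+85*np.cos(b)).round(1))"
```

```text
t 9.9 saddle TCP mm [-126.6    0.5   80.2] F saddle [-1.6 -4.5  1.4] w 0.024 roterr units [ 0.01 -0.02 -0.05]
0.98 -125.8 92.0
0.86 -119.5 100.3
0.74 -112.2 107.8
0.62 -104.1 114.4
0.49 -95.2 119.9
0.37 -85.7 124.3
0.25 -75.7 127.4
0.12 -65.4 129.4
0.0 -55.0 130.0
```

Request:
send_rows --deltas '[{"slide": [0, -0.21, -0.28], "rot": [0, 0, 0], "grip": 0.2}, {"slide": [0, -0.24, -0.25], "rot": [0, 0, 0], "grip": 0.2}, {"slide": [0, -0.27, -0.22], "rot": [0, 0, 0], "grip": 0.2}, {"slide": [0, -0.3, -0.18], "rot": [0, 0, 0], "grip": 0.2}, {"slide": [0, -0.32, -0.15], "rot": [0, 0, 0], "grip": 0.2}, {"slide": [0, -0.33, -0.1], "rot": [0, 0, 0], "grip": 0.2}, {"slide": [0, -0.34, -0.07], "rot": [0, 0, 0], "grip": 0.2}, {"slide": [0, -0.2, -0.02], "rot": [0, 0, 0], "grip": 0.2}]'

```text
time_s: 10.57
tool_pos: [0.6287, -0.2689, 0.1184]
orientation: [0.994, 0.113, 0.001, 0.0]
wrist_force: [5.6, -0.7, -1.1]
gripper_width: 0.0241
```

```bash
python3 go.py -55 0 119
python3 - <<'E'
from h import *
im=bot.snapshot('wrist');cv2.imwrite('pics/w8.png',im[:,:,::-1])
im=bot.snapshot('side')
cv2.imwrite('pics/s8.png',cv2.resize(im[70:200,180:310,::-1],None,fx=4,fy=4,interpolation=2))
E
python3 go.py -55 0 119
```

```text
t 10.57 saddle TCP mm [-59.2   0.3 118.4] F saddle [-2.  -5.3 -1.1] w 0.0241 roterr units [ 0.01 -0.01 -0.04]
slide units [ 0.01 -0.14 -0.02] in sadle-aligned tool axes [ 0.01 -0.14 -0.02]
t 10.67 saddle TCP mm [-58.6   0.3 118.4] F saddle [ 0.9 -4.2  2.4] w 0.024 roterr units [-0.   -0.01 -0.03]
slide units [ 0.01 -0.12 -0.02] in sadle-aligned tool axes [ 0.01 -0.12 -0.02]
```

View pics/w8.png

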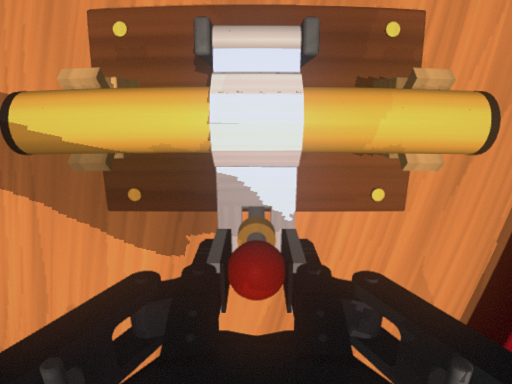

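View pics/s8.png

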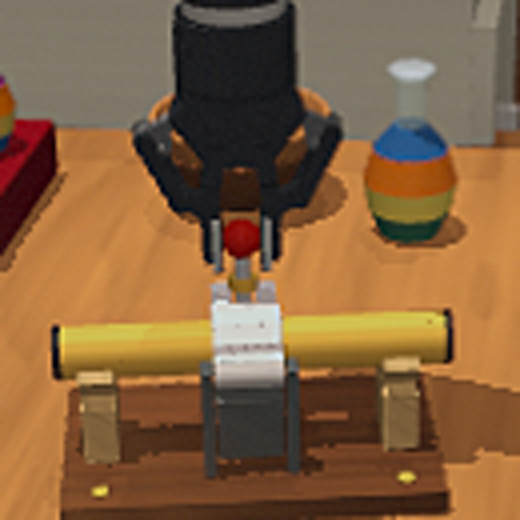

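Request:
send_rows --deltas '[{"slide": [0, -0.08, 0], "rot": [0, 0, 0], "grip": 0.2}, {"slide": [0, -0.07, 0], "rot": [0, 0, 0], "grip": 0.2}, {"slide": [0, -0.05, 0], "rot": [0, 0, 0], "grip": 0.2}, {"slide": [0, 0, 0], "rot": [0, 0, 0], "grip": 0.2}, {"slide": [0, 0, 0], "rot": [0, 0, 0], "grip": 0.2}, {"slide": [0, 0, 0], "rot": [0, 0, 0], "grip": 0.2}, {"slide": [0, 0, 0], "rot": [0, 0, 0], "grip": 0.2}, {"slide": [0, 0, 0], "rot": [0, 0, 0], "grip": 0.2}]'

```text
time_s: 11.33
tool_pos: [0.6278, -0.2648, 0.1185]
orientation: [0.994, 0.112, 0.001, 0.001]
wrist_force: [5.6, -0.9, 2.7]
gripper_width: 0.024
```

```bash
python3 go.py -55 0 119
```

```text
t 11.33 saddle TCP mm [-55.1   0.3 118.5] F saddle [-2.1 -5.2  2.7] w 0.024 roterr units [ 0.02 -0.02 -0.06]
slide units [ 0.01 -0.   -0.02] in sadle-aligned tool axes [ 0.01 -0.   -0.02]
```

Request:
send_rows --deltas '[{"slide": [0, -0.05, 0], "rot": [0, 0, 0], "grip": 0.2}, {"slide": [0, -0.05, 0], "rot": [0, 0, 0], "grip": 0.2}, {"slide": [0, 0, 0], "rot": [0, 0, 0], "grip": 0.2}, {"slide": [0, 0, 0], "rot": [0, 0, 0], "grip": 0.2}, {"slide": [0, 0, 0], "rot": [0, 0, 0], "grip": 0.2}, {"slide": [0, 0, 0], "rot": [0, 0, 0], "grip": 0.2}, {"slide": [0, 0, 0], "rot": [0, 0, 0], "grip": 0.2}, {"slide": [0, 0, 0], "rot": [0, 0, 0], "grip": 0.2}]'

```text
time_s: 12.0
tool_pos: [0.6271, -0.2617, 0.1184]
orientation: [0.994, 0.112, 0.001, 0.0]
wrist_force: [4.8, -0.6, 3.2]
gripper_width: 0.024
```

```bash
python3 go.py -55 0 119
```

```text
t 12.0 saddle TCP mm [-51.9   0.3 118.4] F saddle [-1.7 -4.6  3.2] w 0.024 roterr units [ 0.01 -0.02 -0.06]
slide units [ 0.01  0.1  -0.02] in sadle-aligned tool axes [ 0.01  0.1  -0.02]
```

Run:
```python
from fit import *
p=np.load('p.npy')
w=bot.camera_info('wrist');im=bot.snapshot('wrist');cv2.imwrite('pics/w9.png',im[:,:,::-1])
a=red(im,(180,120,340,383));print(a)
for b in (0,.05,.1): print(proj(w,W(p,[knobp(b)])))
```

```text
(np.float64(255.16318785578747), np.float64(279.74889310562935), np.int64(1581), (np.int64(231), np.int64(282), np.int64(257), np.int64(301)))
[[257.80607819 276.55001374]]
[[257.84301387 284.82876333]]
[[257.87536554 292.63206003]]
```

View pics/w9.png

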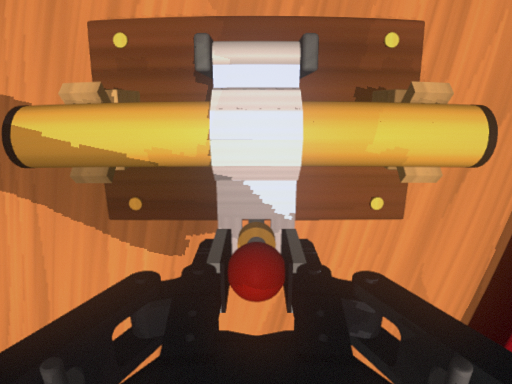

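Request:
send_rows --deltas '[{"slide": [0, -0.05, 0], "rot": [0, 0, 0], "grip": 0.2}, {"slide": [0, -0.05, 0], "rot": [0, 0, 0], "grip": 0.2}, {"slide": [0, 0, 0], "rot": [0, 0, 0], "grip": 0.2}, {"slide": [0, 0, 0], "rot": [0, 0, 0], "grip": 0.2}, {"slide": [0, 0, 0], "rot": [0, 0, 0], "grip": 0.2}, {"slide": [0, 0, 0], "rot": [0, 0, 0], "grip": 0.2}, {"slide": [0, 0, 0], "rot": [0, 0, 0], "grip": 0.2}, {"slide": [0, 0, 0], "rot": [0, 0, 0], "grip": 0.2}]'

```text
time_s: 12.72
tool_pos: [0.627, -0.2616, 0.1185]
orientation: [0.994, 0.112, 0.002, 0.002]
wrist_force: [7.9, -5.2, 0.5]
gripper_width: 0.0239
```

```bash
python3 go.py -55 0 119;  python3 - <<'E'
from fit import *
p=np.load('p.npy')
w=bot.camera_info('wrist');im=bot.snapshot('wrist');cv2.imwrite('pics/w10.png',im[:,:,::-1])
a=red(im,(180,120,340,383));print(a)
for b in (0,.05,.1): print(proj(w,W(p,[knobp(b)])))
E
```

```text
t 12.72 saddle TCP mm [-51.7   0.3 118.5] F saddle [-6.9 -6.5  0.5] w 0.0239 roterr units [ 0.06 -0.04 -0.08]
slide units [ 0.01  0.11 -0.02] in sadle-aligned tool axes [ 0.01  0.11 -0.02]
(np.float64(255.17177522349937), np.float64(279.90549169859514), np.int64(1566), (np.int64(231), np.int64(281), np.int64(256), np.int64(301)))
[[257.94213419 276.86958027]]
[[257.99214784 285.11633362]]
[[258.03631777 292.88509994]]
```

View pics/w10.png

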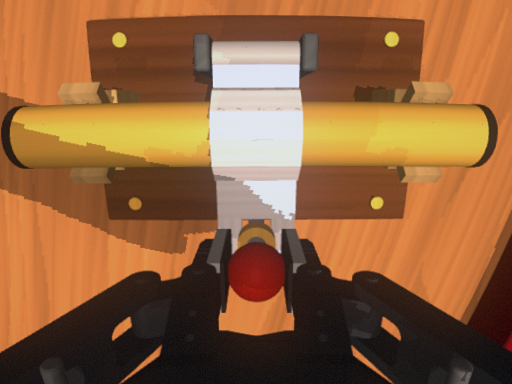

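Request:
send_rows --deltas '[{"slide": [0, 0, 0], "rot": [0, 0, 0], "grip": 0.6}, {"slide": [0, 0, 0], "rot": [0, 0, 0], "grip": 0.6}, {"slide": [0, 0, 0], "rot": [0, 0, 0], "grip": 0.6}, {"slide": [0, 0, 0], "rot": [0, 0, 0], "grip": 0.6}, {"slide": [0, 0, -0.5], "rot": [0, 0, 0], "grip": 0.6}, {"slide": [0, 0, -0.8], "rot": [0, 0, 0], "grip": 0.6}, {"slide": [0, 0, -1], "rot": [0, 0, 0], "grip": 0.6}, {"slide": [0, 0, -1], "rot": [0, 0, 0], "grip": 0.6}]'

```text
time_s: 13.43
tool_pos: [0.6244, -0.2577, 0.2167]
orientation: [0.994, 0.113, -0.002, -0.001]
wrist_force: [0.5, -0.2, 0.6]
gripper_width: 0.0513
```

Request:
send_rows --deltas '[{"slide": [0, 0.5, -1], "rot": [0, 0, 0], "grip": 0.6}, {"slide": [0, 0.8, -0.5], "rot": [0, 0, 0], "grip": 0.6}, {"slide": [0, 0.9, 0], "rot": [0, 0, 0], "grip": 0.6}, {"slide": [0, 0.9, 0], "rot": [0, 0, 0], "grip": 0.6}, {"slide": [0, 0.9, 0], "rot": [0, 0, 0], "grip": 0.6}, {"slide": [0, 0.5, 0], "rot": [0, 0, 0], "grip": 0.6}, {"slide": [0, 0, 0], "rot": [0, 0, 0], "grip": 0.6}, {"slide": [0, 0, 0], "rot": [0, 0, 0], "grip": 0.6}]'

```text
time_s: 14.1
tool_pos: [0.6552, -0.3899, 0.2605]
orientation: [0.994, 0.112, -0.001, -0.001]
wrist_force: [-0.1, 0.3, 0.3]
gripper_width: 0.0514
```

```bash
python3 go.py
python3 - <<'E'
from fit import *
p=np.load('p.npy')
for n,b in [('side',(180,90,310,210)),('top',(290,90,450,250)),('wrist',(0,0,512,384))]:
    w=bot.camera_info(n);im=bot.snapshot(n);x0,y0,x1,y1=b
    f=1 if n=='wrist' else 3.7
    cv2.imwrite(f'pics/{n}11.png',cv2.resize(im[y0:y1,x0:x1,::-1],None,fx=f,fy=f,interpolation=2))
    print(n,proj(w,W(p,[knobp(0),knobp(.05),strap(0,.112,.007,-.021),strap(0,.112,.007,.021),(0,-.125,.085),(0,.125,.085)])).round(1).tolist())
    try:print(red(im,b if n!='side' else (228,100,255,145)))
    except Exception: pass
E
```

```text
t 14.1 saddle TCP mm [-183.1    2.2  260.5] F saddle [0.3 0.  0.3] w 0.0514 roterr units [-0.02  0.02 -0.07]
side [[239.9, 129.5], [239.8, 128.9], [232.1, 139.8], [248.0, 139.1], [191.6, 157.5], [290.8, 152.9]]
(np.float64(239.78181818181818), np.float64(128.56363636363636), np.int64(55), (np.int64(235), np.int64(244), np.int64(125), np.int64(132)))
top [[394.7, 162.8], [396.8, 162.3], [395.5, 153.3], [401.0, 174.4], [345.0, 110.9], [376.4, 236.3]]
(np.float64(394.728813559322), np.float64(161.66101694915255), np.int64(118), (np.int64(389), np.int64(400), np.int64(156), np.int64(167)))
wrist [[257.2, 29.9], [257.2, 35.7], [280.3, 61.3], [234.0, 61.5], [394.6, -19.6], [119.2, -18.8]]
(np.float64(448.37371864776446), np.float64(158.37797164667393), np.int64(9170), (np.int64(118), np.int64(511), np.int64(0), np.int64(379)))
```

View pics/side11.png

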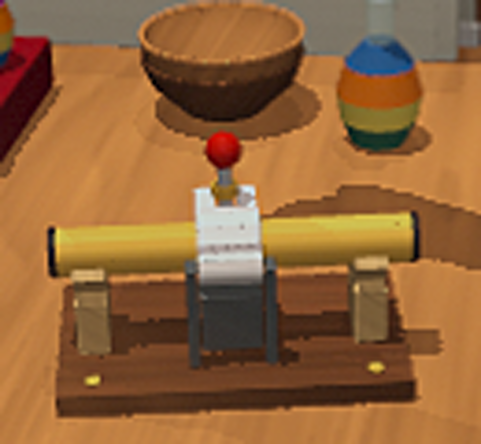

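View pics/top11.png

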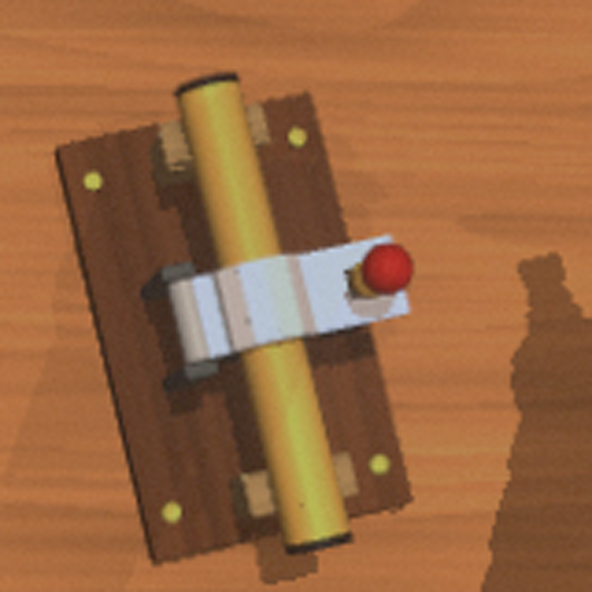

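View pics/wrist11.png

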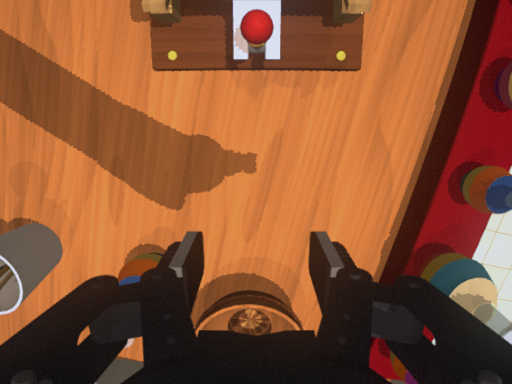

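Run:
```python
from workcell import bot
o=bot.observe();print(o['time_s'],o['wrist_force']);print(bot.finish_job())
```

```text
14.25 [ 0.04902156  0.52733227 -0.14845947]
the job is handed in; nothing more can be done
None
```

The rail is locked in its saddle, and I handed the job in at 14.25 s. I pushed the strap over the tube with closed fingers and pressed it down until it met a hard stop. I then gripped the red knob, swung the bolt upright into the slot until it would go no further, opened the fingers and backed the arm away.

**Last checks:**
- **Strap:** the prong tips in the top view are about 1 px from where a fully shut strap should be. While pressing, the fingertips stopped at 92 mm with about 12 N, which matches the shut tab's height.
- **Bolt:** in the top view the knob is at column 394.7, which is the upright prediction exactly, and it stands in the slot.
- **Rail:** its end is within about 1.5 px of where it started, so it has not visibly moved.
- **Spare saddle:** the arm was never sent near it.
- **Contact:** the wrist force read about 0.5 N at hand-in, so the robot is touching nothing.

**Disagreements:**
- The bolt met its stop about 3 mm further along x than my pose fit predicted. I put this down to calibration and grasp offset.
- The first wrist picture was off by about 14 mm because the arm was still settling. A repeat picture agreed to about 1 px.

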